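# Drill core sawn face up under the microscope

### The arm

A 7-joint arm with a two-finger parallel gripper is mounted at the origin on the work surface. World frame = base frame: x ahead of the robot, y to its left, z up, the work surface at z = 0. Lengths are in m, angles in rad, forces in N, time in s.
With the tool pointing down it reaches from about 0.425 to 1.025 m from the base axis. Payload 9.4 kg.
Tool frame: the origin (TCP) lies between the finger pads; the fingertips stand 11 mm ahead of it and the grasp point (between the pads) lies 8 mm behind it; z points along the fingers, y is the line along which they close (so a half turn about z gives the same grasp; the last joint's range is limited). The gripper opens to 85 mm and grips with 20 to 120 N. Pads are 22 mm wide; open, the fingers measure 114 mm over their backs; the gripper's body (76 mm by 85 mm) begins 54 mm behind the grasp point. The pads swing forward as they close: fully open they stand 13 mm farther back than shut.
Start: joints at [1.046, 0.599, -0.003, 1.599, 0.002, 0.943, -0.08], TCP at [0.314, -0.654, 0.242] pointing down, gripper open.
Joint ranges: [-2.57, 2.57], [-0.35, 1.97], [-1.29, 1.29], [0.11, 2.56], [-1.05, 4.19], [0.11, 1.86], [-2.63, 2.63]. Speed limits (rad/s): [2.22, 2.22, 3.01, 3.01, 3.14, 3.14, 3.14].

### API

Orientations are given as a unit quaternion [x, y, z, w].
In Python, from rig import * gives the robot as it stands.
- The arm moves only by the tool apply_moves, never from a script. Its argument "deltas" is a list of rows, each an object with "offset": the shift along the tool's x, y, z in units of 25 mm (1.0 is 25 mm), a list of three; "delta_rot": the turn, a rotation vector about the tool's x, y, z in units of 6 degrees (1.0 is 6 degrees), a list of three; "grip": the opening, from 0 (shut) to 1 (fully open). A call has 1 to 12 rows; each row is the pose to reach, as a shift and turn from the pose commanded when the call began, along the tool's axes at that moment; what a row does not reach only later rows make up. A row lasts 1/8 s, in which the tool goes at most 62.5 mm and 10.7 degrees, less where a joint would pass 70% of its speed; a pose out of reach is approached as far as the arm can. A call with a gripper value outside its range is refused whole. The fingers move at their own pace and stop on an object; "force" is the grip in N (left out, the last holds). Time passes only in rows, so rows that repeat a pose let the fingers close. It gives the time, the measured TCP pose, the force, the opening and the grip force at its end, in the units of the state.
- read_state(): the state, without advancing time (a new reading comes with each control period).
- snapshot(name): name is "side" or "top" or "wrist"; returns a dict with "img" (420x560x3 uint8, blue, green, red), "fov_y" (degrees; the focal length in pixels is half the picture's height over the tangent of half this angle, whatever the lens; pixels are square), "cx", "cy" (the principal point, pixels), "distortion" ([k1, k2, p1, p2, k3] as OpenCV has them; the pictures are not rectified), "rvec" (rotation vector, rad) and "tvec" (3), from world to camera coordinates, as OpenCV has them. Camera axes: x right, y down, z forward; pixel columns grow to the right and rows downward; lengths in m; the calibration is good to about 2 mm. A picture is of the moment at which its call begins. There is no depth.
- job_done(): hands the job in; it is judged then, once.
The state is a dict: "t": time; "joint_pos": joint angles; "dq": joint speeds; "effort": joint torques, N m; "position": TCP position; "ee_rot": TCP orientation; "wrist_force": force on the tool from outside, world axes, zero at the start; "wrist_torque": the same for the moment, N m; "gripper_width": finger opening in m; "gripper_force": force on a finger pad.
Only numpy, scipy, OpenCV 4.12 (cv2) and the standard library are available. Lean on these libraries where they do the work, as an engineer would, in place of code of your own. Each camera call takes 0.05 s, during which the arm holds its last target. There are 200 camera calls.

### The job

A grey drill core lies sawn face down on the table: lay it gently in both V supports of the microscope's sliding stage, midway between them, and roll it over in the supports until its pale sawn face lies level and looks straight up. Then slide the stage fully home against its end stop, so that the sawn face stands under the lens, and leave it there. Do not knock the microscope or shift the other loose things on the table.

Things in the scene. Friction and masses are not known exactly. Their poses are not given: they have to be found in the camera images.
- core: the drill core: dark grey rock cylinder 40 mm in diameter, 120 mm long, about 0.38 kg, with one pale sawn flat along its whole length, 25 mm wide, 15.5 mm from the axis. Origin on the cylinder's axis at mid-length; x along the core, z out of the sawn face. Starts lying on that face, origin 15.5 mm above the table. In the Vs it can also rest with its flat on a flank (face 135 degrees from up)
- station: the fixed microscope station: a cream base plate 150 x 470 x 12 mm with two guide rods. Origin on the table under the track; x across the track, y along the track towards the microscope and the end stop, z up
- scope: the stereo microscope fixed on the station, same frame: lens on the line x = 0, y = 90 mm, underside 197 mm above the table, with a white light ring 82 mm across round it; head 100 x 84 mm round that line from 247 to 350 mm height, eyepieces leaning to +x up to 390 mm high; pillar at y = 212 mm, focus arm between head and pillar
- stage (a joint): position of the sliding stage along the station's y, m: 0 at the loading end, 0.190 fully home against the end stop (lens over the middle of the cradle). Starts between 0 and 0.025; slides with about 2 N of friction and stays where it is left
- cradle (a point): point on the stage midway between the two V supports, on the axis of a 40 mm round seated in them; 90 mm above the table; axes as the station's, y along the Vs. At joint 0 it is at y = -100 mm of the station. The dark blue 90 degree V supports, 16 mm thick and 58 mm wide, are centred 46 mm either side along y, tops 8 mm below this point; between them the stage plate lies 56 mm below it
- knob_top (a point): centre of the top of the stage's black knob: 22 mm in diameter, 32 mm tall, on a 12 mm stem 30 mm tall, axis upright, top 96 mm above the table, 125 mm from the cradle point towards the station's -y; for pushing or pulling the stage
- magnifier: bystander: steel-rimmed hand lens with a black handle, 141 mm long, 12 mm high, lying flat along its y; origin under its middle
- cup: bystander: white plastic cup, 72 mm across, 95 mm tall, origin at its foot
- dropper: bystander: amber dropper bottle, 42 mm across, 85 mm tall, origin at its foot
- petri: bystander: clear dish 90 mm across, 14 mm high, origin at its underside
- tweezers: bystander: steel tweezers, 115 mm long, 9 mm high, lying flat
Things that resemble listed ones, but are neither listed nor needed, are in the scene too. What is shaped like the core but blue or turquoise is not meant.

How it is judged:
By the outcome, as a careful person would: the job done as asked, in the order asked, and still so for the second after the job is handed in, with the robot touching nothing.
It also fails if it takes over 72 s, if anything falls off the work surface, if the arm or the gripper's body presses on something with over 40 N, if the wrist force passes 120 N, or if a joint passes its speed limit or range.

## Working session

There is one attempt and no reset: what is moved stays moved. The work goes in short steps, Python scripts to look and compute and a tool call to move; the robot and the scene stay as the last step left them, time stands still between calls to the robot, and variables do not carry over. Pictures are saved under pics/ and viewed, at most 10 in all, crops included, and the job is handed in when it is done.

Besides the shell and the picture viewer there is one more tool, called after "Emit:" as a command line: name --argument value ..., lists and objects as JSON in quotes. apply_moves: Moves the arm, as the interface text tells. Its arguments: {"type":"object","properties":{"deltas":{"type":"array"},"force":{"type":"number"}},"required":["deltas"]}

```bash
mkdir -p pics; cat > h.py <<'E'
from rig import *
import numpy as np, cv2
from scipy.spatial.transform import Rotation as R
def snap(n,f):
    s=snapshot(n); cv2.imwrite('pics/'+f+'.png',s['img']); np.save('pics/'+f+'.npy',s,allow_pickle=True); return s
def load(f): return np.load('pics/'+f+'.npy',allow_pickle=True).item()
def K(s):
    f=s['img'].shape[0]/2/np.tan(np.radians(s['fov_y'])/2)
    return np.array([[f,0,s['cx']],[0,f,s['cy']],[0,0,1.]])
def ray(s,px):
    u=cv2.undistortPoints(np.array([[px]],float),K(s),np.array(s['distortion'],float)).ravel()
    Rm=cv2.Rodrigues(np.array(s['rvec'],float))[0]; t=np.array(s['tvec'],float).ravel()
    return -Rm.T@t, Rm.T@np.array([u[0],u[1],1])
def onz(s,px,z):
    o,d=ray(s,px); return o+d*(z-o[2])/d[2]
def proj(s,P):
    return cv2.projectPoints(np.array(P,float).reshape(-1,3),np.array(s['rvec'],float),np.array(s['tvec'],float),K(s),np.array(s['distortion'],float))[0].reshape(-1,2)
E
python3 - <<'E'
from h import *
for n in ['top','side']:
    s=snap(n,n+'0'); print(n,[s[k] for k in('fov_y','cx','cy','distortion','rvec','tvec')], ray(s,(280,210)))
s=snap('wrist','wrist0')
st=read_state(); print(st)
a=cv2.imread('pics/top0.png'); cv2.imwrite('pics/top0b.png',cv2.resize(a,(800,600),interpolation=cv2.INTER_CUBIC))
E
```

```text
top [53.707533972871154, 276.6187580444726, 214.00418508655625, array([-0.0423938,  0.       ,  0.       ,  0.       ,  0.       ]), array([ 2.12842696, -2.16064589,  0.19739776]), array([0.04525172, 0.64146642, 1.1861535 ])] (array([0.43982196, 0.06114314, 1.27408994]), array([ 0.17268367, -0.0288936 , -0.98463454]))
side [47.37853710070263, 283.83139399658864, 204.6644816354197, array([0.04218531, 0.        , 0.        , 0.        , 0.        ]), array([ 0.89463786, -2.39714645,  1.21471786]), array([0.49868342, 0.29260782, 0.88101973])] (array([0.03246601, 0.73458532, 0.75487126]), array([ 0.52377781, -0.6024063 , -0.60245481]))
{'t': 0.15, 'joint_pos': array([ 1.04631919,  0.59994656, -0.00251226,  1.59991831,  0.00178677,
        0.94287356, -0.07977134]), 'dq': array([ 1.19658432e-05, -3.24975915e-03, -1.63627562e-04, -1.48334879e-03,
       -2.63318919e-06,  1.27807953e-03,  4.04442866e-04]), 'effort': array([ 3.11352145e-03, -7.76990533e+01,  1.56655468e+00, -2.58236772e+01,
        1.23876872e-02,  6.83014354e-03,  1.11308270e-04]), 'position': array([ 0.31374252, -0.65324637,  0.24162194]), 'ee_rot': array([ 9.75035374e-01,  2.22048853e-01, -1.83547579e-04, -5.41689746e-04]), 'wrist_force': array([-0.3205248 ,  0.47699931,  0.70550812]), 'wrist_torque': array([ 0.0346171 ,  0.03061645, -0.01814955]), 'gripper_force': 0.0, 'gripper_width': 0.08525721177461144}
```

View pics/top0b.png

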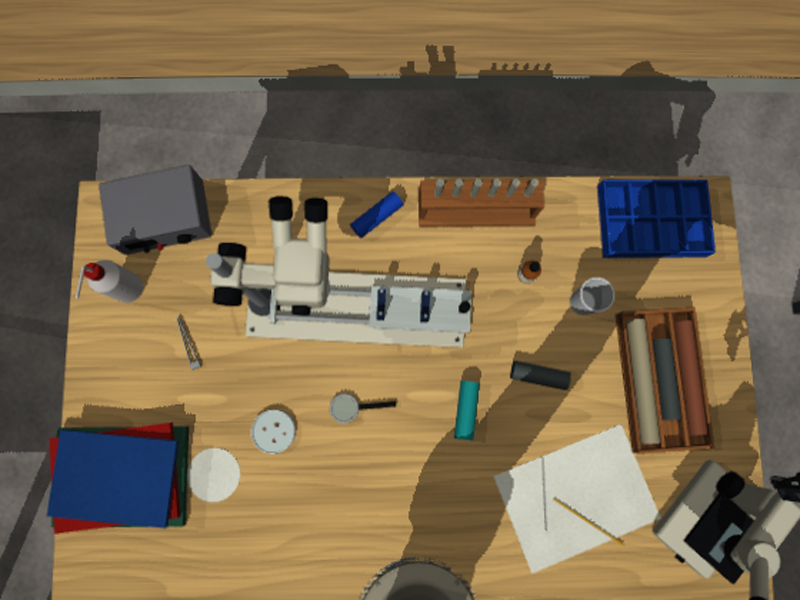

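View pics/side0.png

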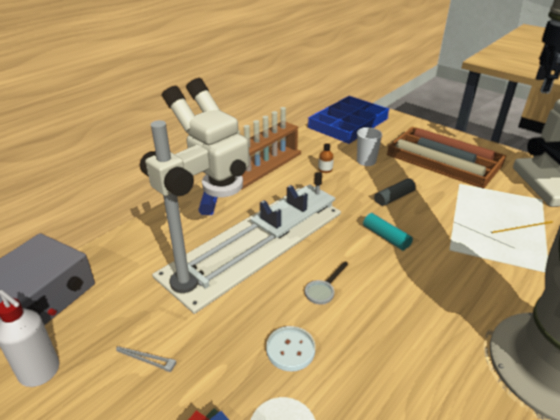

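The top view shows the dark grey core at about (540,375) of 800x600. The station's track runs from the knob at (465,307) to the pillar at (225,290). The eyepieces point to world +x. I'll enlarge both areas.

```bash
python3 - <<'E'
import cv2
a=cv2.imread('pics/top0.png')
c=a[180:280,165:415]; cv2.imwrite('pics/c1.png',cv2.resize(c,(800,320),interpolation=cv2.INTER_CUBIC))
b=cv2.imread('pics/side0.png')[160:300,150:430]
import numpy as np
cv2.imwrite('pics/c.png',np.vstack([cv2.resize(c,(700,280),interpolation=cv2.INTER_CUBIC),cv2.resize(b[:128],(700,320),interpolation=cv2.INTER_CUBIC)]))
E
```

```text
(no output)
```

View pics/c.png

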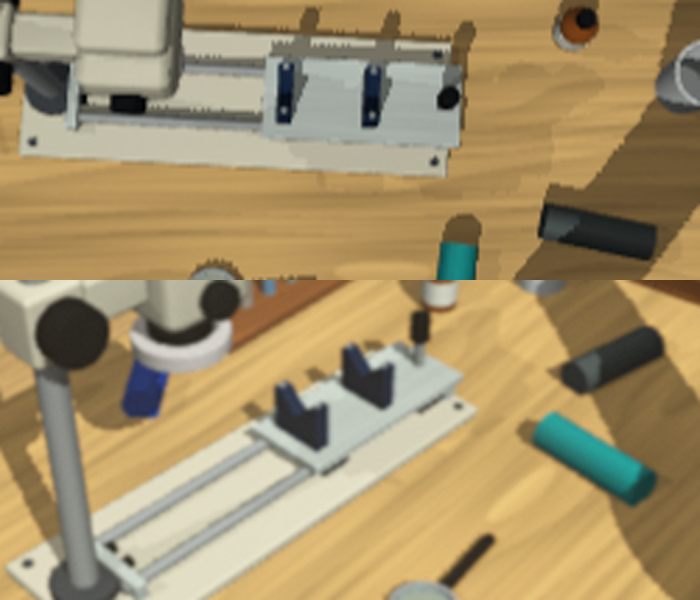

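The crop shows base plate corners at (20,155), (447,176) and (455,43), the knob top at (448,97) and the V supports at about (286,94) and (373,96). The core outline runs (543,205), (657,227), (650,258), (540,236).

```bash
python3 - <<'E'
from h import *
from scipy.optimize import least_squares
s=load('top0'); o=lambda p:(np.array(p)/2.8+[165,180]-[.3,.3])
# station features: local (x,y,z,moves)
F=[((-.075,.235,.012,0),(20,155)),((-.075,-.235,.012,0),(447,176)),((.075,-.235,.012,0),(455,43)),
((0,-.225,.096,1),(448,97)),
((.029,-.054,.082,1),(286,62)),((-.029,-.054,.082,1),(285,124)),((.029,-.146,.082,1),(374,65)),((-.029,-.146,.082,1),(372,127))]
def model(p):
    c,sn=np.cos(p[2]),np.sin(p[2]); out=[]
    for (x,y,z,m),_ in F:
        y=y+m*p[3]; out.append((p[0]+c*x-sn*y,p[1]+sn*x+c*y,z))
    return proj(s,out)
px=np.array([o(f[1]) for f in F])
r=least_squares(lambda p:((model(p)-px)).ravel(),[.65,.1,0,.01],loss='soft_l1')
print(r.x,np.round(model(r.x)-px,1).tolist())
print('cradle',r.x[:2]+(r.x[3]-.1)*np.array([-np.sin(r.x[2]),np.cos(r.x[2])]))
P=[onz(s,o(q),.018) for q in[(543,205),(657,227),(650,258),(540,236)]]
P=np.array(P);print(P)
m=P.mean(0);d=(P[0]+P[3]-P[1]-P[2])/2;print('core',m,np.linalg.norm(d),np.degrees(np.arctan2(d[1],d[0])),np.linalg.norm(P[0]-P[3]))
print(R.from_quat(read_state()['ee_rot']).as_matrix())
E
```

```text
[ 0.64683871  0.11714058 -0.06617591  0.00276288] [[-0.3, 0.1], [0.9, 0.6], [-0.5, 0.1], [0.8, -0.1], [0.1, 0.4], [-0.7, -2.1], [0.0, 1.0], [-0.1, -1.6]]
cradle [0.64040865 0.02011629]
[[ 0.524505   -0.2124823   0.018     ]
 [ 0.49848661 -0.33621141  0.018     ]
 [ 0.4652389  -0.32646326  0.018     ]
 [ 0.49109642 -0.2076347   0.018     ]]
core [ 0.49483173 -0.27069792  0.018     ] 0.1240215025399392 77.92799447032233 0.0337584454781595
[[ 9.01388546e-01  4.33010774e-01 -5.98493939e-04]
 [ 4.33011172e-01 -9.01388027e-01  9.74820268e-04]
 [-1.17367592e-04 -1.13784639e-03 -9.99999346e-01]]
```

```bash
cat >> h.py <<'E'
def Rt(yawy,phi=0):
    """tool y at world angle yawy(deg), z down, then tilted by phi deg about tool x"""
    a=np.radians(yawy); y=np.array([np.cos(a),np.sin(a),0]); z=np.array([0,0,-1.])
    return R.from_matrix(np.column_stack([np.cross(y,z),y,z]))*R.from_euler('x',phi,degrees=True)
def cmd(target,Rg,st=None,p0=None,R0=None):
    st=st or read_state(); p0=st['position'] if p0 is None else p0; R0=R.from_quat(st['ee_rot']) if R0 is None else R0
    return np.round(R0.inv().apply(np.array(target)-p0)/.025,2).tolist(), np.round(np.degrees((R0.inv()*Rg).as_rotvec())/6,2).tolist()
E
python3 -c "
from h import *
print(cmd([.495,-.269,.15],Rt(-12)))"
```

```text
([13.19, -10.71, 3.68], [-0.01, -0.0, -8.72])
```

Emit:
apply_moves --deltas '[{"offset": [13.19,-10.71,2],"delta_rot": [0,0,-8.72],"grip": 1},{"offset": [13.19,-10.71,2],"delta_rot": [0,0,-8.72],"grip": 1},{"offset": [13.19,-10.71,2],"delta_rot": [0,0,-8.72],"grip": 1},{"offset": [13.19,-10.71,2],"delta_rot": [0,0,-8.72],"grip": 1},{"offset": [13.19,-10.71,2],"delta_rot": [0,0,-8.72],"grip": 1},{"offset": [13.19,-10.71,2],"delta_rot": [0,0,-8.72],"grip": 1},{"offset": [13.19,-10.71,3.6],"delta_rot": [0,0,-8.72],"grip": 1},{"offset": [13.19,-10.71,3.6],"delta_rot": [0,0,-8.72],"grip": 1},{"offset": [13.19,-10.71,3.6],"delta_rot": [0,0,-8.72],"grip": 1},{"offset": [13.19,-10.71,3.6],"delta_rot": [0,0,-8.72],"grip": 1}]'

```text
t: 1.4
position: [0.4948, -0.2712, 0.1529]
ee_rot: [0.778, 0.628, -0.0, 0.001]
wrist_force: [-0.4, 0.2, 0.4]
gripper_width: 0.0852
gripper_force: 0.0
```

```bash
python3 - <<'E'
from h import *
st=read_state(); print(st['t'],st['position'],st['joint_pos'],st['wrist_force'])
s=snap('wrist','w1')
c=np.array([.495,-.269,.0155]); a=np.radians(78); u=np.array([np.cos(a),np.sin(a),0]); v=np.array([-u[1],u[0],0]); z=np.array([0,0,1])
im=s['img'].copy()
for e in(-1,1):
    pts=[c+e*.06*u+.02*(np.cos(t)*v+np.sin(t)*z) for t in np.radians(np.arange(-50,231,10))]
    for p in proj(s,pts):
        cv2.circle(im,tuple(int(round(k)) for k in p),1,(0,0,255),-1)
cv2.imwrite('pics/w1o.png',cv2.resize(im,(800,600)))
E
```

```text
1.4 [ 0.4948273  -0.27118994  0.15289916] [ 0.56723242  0.53602245 -0.2388232   2.04151373  0.22146052  0.58711427
 -0.03648253] [-0.39104813  0.24861915  0.38653779]
```

View pics/w1o.png

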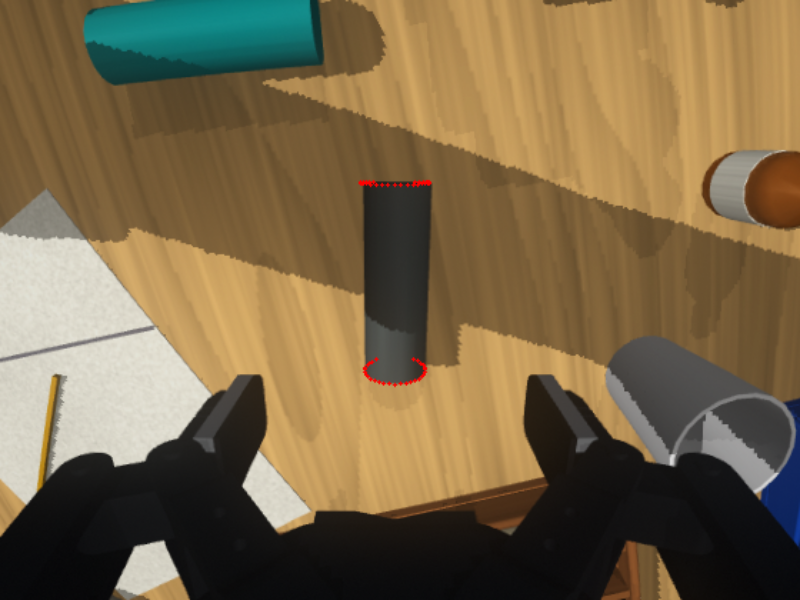

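Predicted outline matches the core to about 1 mm (top end at (397,183), bottom end at (395,370)). Descending to grasp.

Emit:
apply_moves --deltas '[{"offset": [0.09,0,2],"delta_rot": [0,0,0],"grip": 1},{"offset": [0.09,0,4],"delta_rot": [0,0,0],"grip": 1},{"offset": [0.09,0,5],"delta_rot": [0,0,0],"grip": 1},{"offset": [0.09,0,5.55],"delta_rot": [0,0,0],"grip": 1},{"offset": [0.09,0,5.55],"delta_rot": [0,0,0],"grip": 0.6},{"offset": [0.09,0,5.55],"delta_rot": [0,0,0],"grip": 0.3},{"offset": [0.09,0,5.55],"delta_rot": [0,0,0],"grip": 0.3},{"offset": [0.09,0,5.55],"delta_rot": [0,0,0],"grip": 0.3},{"offset": [0.09,0,5.55],"delta_rot": [0,0,0],"grip": 0.3}]' --force 40

```text
t: 2.58
position: [0.4964, -0.2678, 0.015]
ee_rot: [0.777, 0.629, 0.0, 0.001]
wrist_force: [-1.3, -0.4, 6.6]
gripper_width: 0.0386
gripper_force: 40.4
```

```bash
python3 -c "
from h import *
print(cmd([.6404,.0201,.165],Rt(-3.8)))"
```

```text
([12.46, 3.24, -6.0], [0.02, 0.01, -1.38])
```

Emit:
apply_moves --deltas '[{"offset": [0,0,-0.5],"delta_rot": [0,0,0],"grip": 0.3},{"offset": [0,0,-2],"delta_rot": [0,0,0],"grip": 0.3},{"offset": [0,0,-4],"delta_rot": [0,0,0],"grip": 0.3},{"offset": [0,0,-6],"delta_rot": [0,0,0],"grip": 0.3},{"offset": [0,0,-6],"delta_rot": [0,0,0],"grip": 0.3}]'

```text
t: 3.2
position: [0.4971, -0.268, 0.1679]
ee_rot: [0.777, 0.629, 0.001, 0.003]
wrist_force: [1.2, 0.6, -5.6]
gripper_width: 0.0386
gripper_force: 42.2
```

Emit:
apply_moves --deltas '[{"offset": [2,0.5,0],"delta_rot": [0,0,-0.3],"grip": 0.3},{"offset": [4,1,0],"delta_rot": [0,0,-0.6],"grip": 0.3},{"offset": [6,1.6,0],"delta_rot": [0,0,-0.9],"grip": 0.3},{"offset": [8,2.1,0],"delta_rot": [0,0,-1.2],"grip": 0.3},{"offset": [10,2.6,0],"delta_rot": [0,0,-1.38],"grip": 0.3},{"offset": [12,3.1,0],"delta_rot": [0,0,-1.38],"grip": 0.3},{"offset": [12.45,3.2,0],"delta_rot": [0,0,-1.38],"grip": 0.3},{"offset": [12.45,3.2,0],"delta_rot": [0,0,-1.38],"grip": 0.3},{"offset": [12.45,3.2,0],"delta_rot": [0,0,-1.38],"grip": 0.3},{"offset": [12.45,3.2,0],"delta_rot": [0,0,-1.38],"grip": 0.3}]'

```text
t: 4.45
position: [0.6382, 0.0186, 0.1634]
ee_rot: [0.731, 0.683, -0.001, 0.0]
wrist_force: [-0.4, -0.3, -3.6]
gripper_width: 0.0383
gripper_force: 42.2
```

```bash
cat > ov.py <<'E'
from h import *
S=np.array([.64684,.11714]);W=-.06618
def st2w(p,q=0):
    c,s=np.cos(W),np.sin(W); p=np.atleast_2d(p).astype(float); y=p[:,1]+q
    return np.column_stack([S[0]+c*p[:,0]-s*y,S[1]+s*p[:,0]+c*y,p[:,2]])
def vpts(q):
    out=[]
    for yc in(-.146,-.054):
        for dy in(-.008,.008):
            out+= [(-.029,yc+dy,.082),(.029,yc+dy,.082),(-.02,yc+dy,.082),(.02,yc+dy,.082)]
    return st2w(out,q)
E
python3 - <<'E'
from ov import *
st=read_state(); print(st['t'],st['position'],R.from_quat(st['ee_rot']).as_matrix().round(3).tolist(),st['joint_pos'],st['wrist_force'])
a=snap('wrist','w2');b=snap('top','t2')
ims=[]
for s,box in((a,None),(b,(180,280,240,380))):
    im=s['img'].copy()
    k=1 if box is None else 4
    if box: im=im[box[0]:box[1],box[2]:box[3]]
    im=cv2.resize(im,None,fx=k,fy=k,interpolation=cv2.INTER_CUBIC)
    off=np.array([0,0]) if box is None else np.array([box[2],box[0]])
    for p in proj(s,np.vstack([vpts(.0028),st2w([(0,-.225,.096)],.0028)])):
        cv2.circle(im,tuple(int(round(v)) for v in (p-off)*k),2,(0,0,255),-1)
    ims.append(im)
ims=[cv2.resize(ims[0],(400,300)) if 0 else ims[0],ims[1]]
w=560
i2=cv2.resize(ims[1],(560,400))
cv2.imwrite('pics/w2o.png',cv2.resize(ims[0],(800,600)));cv2.imwrite('pics/t2o.png',i2)
E
```

```text
4.45 [0.6382012  0.01864374 0.16336558] [[0.068, 0.998, -0.001], [0.998, -0.068, -0.001], [-0.001, -0.001, -1.0]] [ 0.05901283  0.59837808 -0.26810005  1.8624399   0.23159258  0.711758
 -0.4086259 ] [-0.39939585 -0.26803093 -3.57746121]
```

View pics/w2o.png

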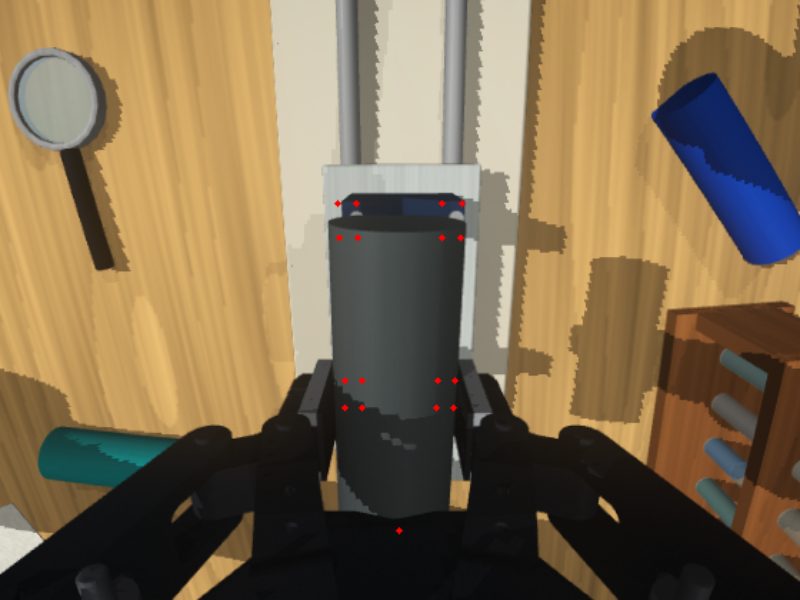

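The wrist view shows the far V's far top edge at y=194, against 204 predicted. The core's far end is at about y=215. I'll enlarge both views to resolve this.

```bash
python3 - <<'E'
from ov import *
a=cv2.imread('pics/w2.png')[105:180,215:345]; a=cv2.resize(a,None,fx=6,fy=4,interpolation=cv2.INTER_CUBIC)[:, :780]
a=cv2.resize(cv2.imread('pics/w2.png')[105:175,215:345],(780,300),interpolation=cv2.INTER_CUBIC)
b=cv2.resize(cv2.imread('pics/t2.png')[195:245,250:380],(780,300),interpolation=cv2.INTER_CUBIC)
cv2.imwrite('pics/c2.png',np.vstack([a,b]))
E
```

```text
(no output)
```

View pics/c2.png

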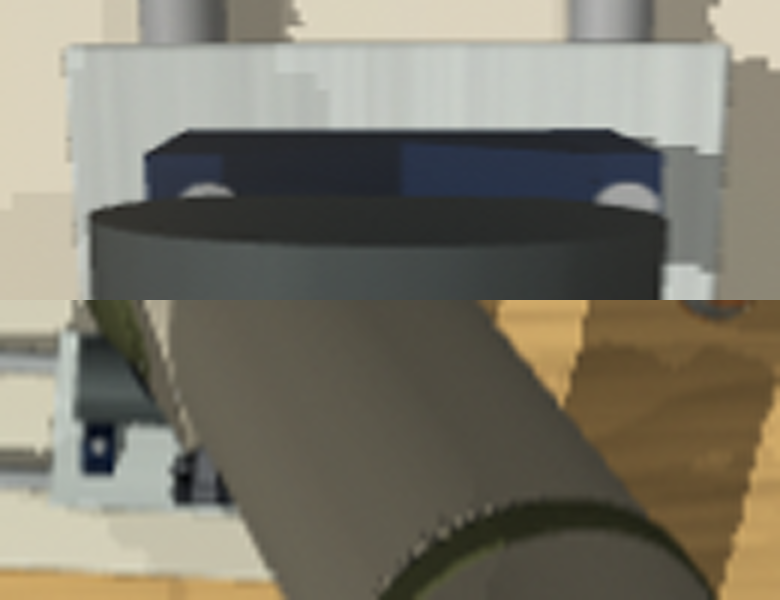

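```bash
python3 - <<'E'
from ov import *
s=load('w2'); f=lambda x,y:(215+x/6-.4,105+y/4.286-.4)
st=read_state(); print(st['position'],ray(s,(280,210)))
v=[onz(s,f(145,153),.082),onz(s,f(662,153),.082)]; print(v)
c=[onz(s,f(90,220),.1639),onz(s,f(668,220),.1639)]; print(c)
vm=(v[0]+v[1])/2;cm=(c[0]+c[1])/2
yd=np.array([-np.sin(W),np.cos(W)]);xd=np.array([yd[1],-yd[0]])
print('Vmid->cradle',vm[:2]-yd*.054,'core ctr',cm[:2]-yd*.06, np.array(cm-vm)[:2]@np.column_stack([xd,yd])-[0,.006])
E
```

```text
[0.6385035  0.01927171 0.1635693 ] (array([0.64342795, 0.09464801, 0.29415378]), array([-0.00935044, -0.3055033 , -0.95226733]))
[array([0.61705135, 0.07703518, 0.082     ]), array([0.67430107, 0.07323317, 0.082     ])]
[array([0.62280157, 0.07773305, 0.1639    ]), array([0.66263766, 0.0750726 , 0.1639    ])]
Vmid->cradle [0.6421051  0.02125239] core ctr [0.63875171 0.01653417] [-0.00303402 -0.00492965]
```

Emit:
apply_moves --deltas '[{"offset": [0.12,0.12,1],"delta_rot": [0,0,0],"grip": 0.3},{"offset": [0.12,0.12,2],"delta_rot": [0,0,0],"grip": 0.3},{"offset": [0.12,0.12,2.5],"delta_rot": [0,0,0],"grip": 0.3},{"offset": [0.12,0.12,2.6],"delta_rot": [0,0,0],"grip": 0.3},{"offset": [0.12,0.12,2.6],"delta_rot": [0,0,0],"grip": 0.3},{"offset": [0.12,0.12,2.6],"delta_rot": [0,0,0],"grip": 0.3}]'

```text
t: 5.3
position: [0.6424, 0.0234, 0.0994]
ee_rot: [0.73, 0.684, 0.001, 0.0]
wrist_force: [0.2, -0.4, -3.4]
gripper_width: 0.0387
gripper_force: 42.2
```

```bash
python3 - <<'E'
from ov import *
st=read_state(); print(st['t'],st['position'],R.from_quat(st['ee_rot']).as_matrix().round(3).tolist(),st['wrist_force'],cmd([.6415,.0225,.0935],Rt(-3.8)))
E
```

```text
5.3 [0.64243663 0.02335348 0.099405  ] [[0.065, 0.998, 0.001], [0.998, -0.065, 0.0], [0.0, 0.001, -1.0]] [ 0.19371296 -0.39584882 -3.39025237] ([-0.04, -0.04, 0.24], [0.01, -0.0, 0.01])
```

Emit:
apply_moves --deltas '[{"offset": [0,0,0.1],"delta_rot": [0,0,0],"grip": 0.3},{"offset": [0,0,0.2],"delta_rot": [0,0,0],"grip": 0.3},{"offset": [0,0,0.28],"delta_rot": [0,0,0],"grip": 0.3},{"offset": [0,0,0.34],"delta_rot": [0,0,0],"grip": 0.3},{"offset": [0,0,0.34],"delta_rot": [0,0,0],"grip": 0.3}]'

```text
t: 5.92
position: [0.6422, 0.0234, 0.0901]
ee_rot: [0.73, 0.684, 0.0, 0.0]
wrist_force: [0.7, 0.3, -3.2]
gripper_width: 0.0386
gripper_force: 42.4
```

Emit:
apply_moves --deltas '[{"offset": [0,0,0.03],"delta_rot": [0,0,0],"grip": 0.3},{"offset": [0,0,0.06],"delta_rot": [0,0,0],"grip": 0.3},{"offset": [0,0,0.06],"delta_rot": [0,0,0],"grip": 0.3}]'

```text
t: 6.3
position: [0.6424, 0.0233, 0.0897]
ee_rot: [0.73, 0.684, 0.0, 0.001]
wrist_force: [-2.1, -0.2, 9.0]
gripper_width: 0.0386
gripper_force: 43.4
```

Emit:
apply_moves --deltas '[{"offset": [0,-0.02,-0.04],"delta_rot": [0,0,0],"grip": 0.6},{"offset": [0,-0.02,-0.04],"delta_rot": [0,0,0],"grip": 0.6},{"offset": [0,-0.02,-0.04],"delta_rot": [0,0,0],"grip": 0.6}]'

```text
t: 6.68
position: [0.6415, 0.0235, 0.0894]
ee_rot: [0.73, 0.684, 0.0, -0.0]
wrist_force: [0.7, 0.1, 0.4]
gripper_width: 0.0512
gripper_force: 0.0
```

```bash
python3 - <<'E'
from ov import *
st=read_state(); print(st['t'],st['position'],st['joint_pos'],st['wrist_force'])
a=snap('wrist','w3')
b=snap('side','s3')
i1=cv2.resize(a['img'][:300],(400,214)); i1=cv2.resize(a['img'][60:340,160:420],(557,600),interpolation=cv2.INTER_CUBIC)
i1=np.hstack([i1,cv2.resize(b['img'][220-60:220+60,270-25:270+23],(240,600),interpolation=cv2.INTER_CUBIC)])
cv2.imwrite('pics/w3o.png',i1)
E
```

```text
6.675 [0.64145362 0.02345184 0.08942797] [ 0.02625614  0.69640486 -0.23186239  1.89974816  0.27389726  0.57599821
 -0.44972081] [0.69017209 0.11847326 0.3856068 ]
```

View pics/w3o.png

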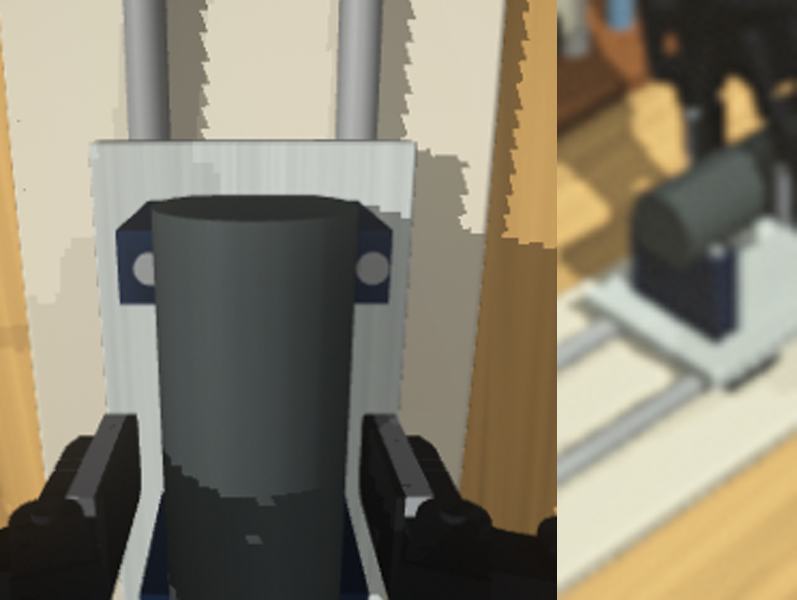

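Core is seated in both Vs, symmetric about x≈253. The far V's edges are at y=230 and 303, and the core's far rim is at about y=213.

```bash
python3 - <<'E'
from ov import *
s=load('w3'); f=lambda u,v:(160+u*260/557-.3,60+v*280/600-.3)
yd=np.array([-np.sin(W),np.cos(W)]);xd=np.array([yd[1],-yd[0]])
v=[onz(s,f(117,230),.082),onz(s,f(391,230),.082)];n=[onz(s,f(119,303),.082),onz(s,f(389,303),.082)]
c=[onz(s,f(152,212),.09),onz(s,f(358,212),.09)]
v,n,c=[sum(q)[:2]/2 for q in(v,n,c)]
cr=(v+n)/2-yd*.046; print('thick',(v-n)@yd,'cradle',cr,'core rel',(c-cr)@xd,(c-cr)@yd-.06)
# FK fit
Q=np.array([[.59994656,1.59991831,.94287356]])
E
```

```text
thick 0.01577272316633454 cradle [0.64220306 0.02139497] core rel 0.00010345915912922537 -0.0012147147812384476
```

Emit:
apply_moves --deltas '[{"offset": [-0.05,0.03,-0.02],"delta_rot": [1,0,0],"grip": 0.6},{"offset": [-0.05,0.03,-0.02],"delta_rot": [2.5,0,0],"grip": 0.6},{"offset": [-0.05,0.03,-0.02],"delta_rot": [4,0,0],"grip": 0.6},{"offset": [-0.05,0.03,-0.02],"delta_rot": [5,0,0],"grip": 0.6},{"offset": [-0.05,0.03,-0.02],"delta_rot": [5,0,0],"grip": 0.6}]'

```text
t: 7.4
position: [0.6425, 0.0219, 0.088]
ee_rot: [0.705, 0.66, -0.177, -0.189]
wrist_force: [0.4, 0.2, 0.1]
gripper_width: 0.0514
gripper_force: 0.0
```

```bash
python3 - <<'E'
from ov import *
from scipy.optimize import least_squares
st=read_state(); print(st['t'],st['position'],R.from_quat(st['ee_rot']).as_matrix().round(3).tolist(),st['joint_pos'],st['wrist_force'])
E
```

```text
7.4 [0.64246524 0.02189566 0.08803556] [[0.066, 0.863, -0.5], [0.998, -0.057, 0.033], [-0.0, -0.501, -0.865]] [ 0.08012206  0.90766091 -0.3011899   1.50569611  0.12324246  1.27299361
 -0.30500242] [0.36985392 0.21869002 0.14952846]
```

Emit:
apply_moves --deltas '[{"offset": [0,-0.04,-0.07],"delta_rot": [-1,0,0],"grip": 0.6},{"offset": [0,-0.04,-0.07],"delta_rot": [-2.5,0,0],"grip": 0.6},{"offset": [0,-0.04,-0.07],"delta_rot": [-4,0,0],"grip": 0.6},{"offset": [0,-0.04,-0.07],"delta_rot": [-5.5,0,0],"grip": 0.6},{"offset": [0,-0.04,-0.07],"delta_rot": [-7,0,0],"grip": 0.6},{"offset": [0,-0.04,-0.07],"delta_rot": [-8,0,0],"grip": 0.6},{"offset": [0,-0.04,-0.07],"delta_rot": [-8.5,0,0],"grip": 0.6},{"offset": [0,-0.04,-0.07],"delta_rot": [-8.5,0,0],"grip": 0.6}]'

```text
t: 8.4
position: [0.6426, 0.0134, 0.0928]
ee_rot: [0.722, 0.673, 0.1, 0.128]
wrist_force: [0.5, -0.1, 0.4]
gripper_width: 0.0516
gripper_force: 0.0
```

```bash
python3 - <<'E'
from ov import *
st=read_state(); M=R.from_quat(st['ee_rot']).as_matrix(); print(st['t'],st['position'],M.round(3).tolist(),np.degrees(np.arcsin(-M[0,2])),st['joint_pos'],st['wrist_force'])
E
```

```text
8.4 [0.64260353 0.01341086 0.09279671] [[0.074, 0.946, 0.317], [0.997, -0.062, -0.049], [-0.027, 0.319, -0.947]] -18.46771642391231 [-0.09208052  0.63372397 -0.09468087  2.14036671  1.2223191   0.16510303
 -1.42294399] [ 0.49013864 -0.09603886  0.38408985]
```

Emit:
apply_moves --deltas '[{"offset": [0,0,0],"delta_rot": [-0.5,0,0],"grip": 0.6},{"offset": [0,0,0],"delta_rot": [-1,0,0],"grip": 0.6},{"offset": [0,0,0],"delta_rot": [-1.5,0,0],"grip": 0.6},{"offset": [0,0,0],"delta_rot": [-1.5,0,0],"grip": 0.6}]'

```text
t: 8.9
position: [0.6413, 0.0133, 0.0921]
ee_rot: [0.709, 0.663, 0.152, 0.183]
wrist_force: [0.4, -0.1, -0.9]
gripper_width: 0.0513
gripper_force: 0.0
```

```bash
cat > st.py <<'E'
from ov import *
st=read_state(); M=R.from_quat(st['ee_rot']).as_matrix(); print(round(st['t'],2),st['position'].round(4),M[:,0].round(3),'phi',np.degrees(np.arctan2(-M[0,2],-M[2,2])).round(1),st['joint_pos'].round(2),st['wrist_force'].round(1),st['gripper_width'])
print('to axis', cmd([.6422,.0214,.090],R.from_quat(st['ee_rot']))[0], 'level-x rot', cmd([.6422,.0214,.09],Rt(-3.8,np.degrees(np.arctan2(-M[0,2],-M[2,2]))))[1])
E
python3 st.py
```

```text
8.9 [0.6413 0.0133 0.0921] [ 0.073  0.997 -0.026] phi -27.4 [ 0.08  0.66 -0.37  2.24  2.09  0.41 -2.26] [ 0.4 -0.1 -0.9] 0.051256645966634984
to axis [0.33, -0.03, 0.07] level-x rot [0.02, 0.25, 0.06]
```

Emit:
apply_moves --deltas '[{"offset": [0.1,0,0.05],"delta_rot": [-0.6,0.1,0],"grip": 0.6},{"offset": [0.2,0,0.05],"delta_rot": [-1.2,0.25,0.06],"grip": 0.6},{"offset": [0.33,0,0.05],"delta_rot": [-1.8,0.25,0.06],"grip": 0.6},{"offset": [0.33,0,0.05],"delta_rot": [-2.2,0.25,0.06],"grip": 0.6},{"offset": [0.33,0,0.05],"delta_rot": [-2.2,0.25,0.06],"grip": 0.6}]'

```text
t: 9.52
position: [0.6431, 0.0206, 0.09]
ee_rot: [0.684, 0.642, 0.236, 0.254]
wrist_force: [0.1, -0.7, 0.5]
gripper_width: 0.0514
gripper_force: 0.0
```

```bash
python3 st.py
```

```text
9.53 [0.6431 0.0206 0.09  ] [ 0.065  0.998 -0.004] phi -40.5 [ 0.21  0.78 -0.61  2.37  2.42  0.84 -2.56] [ 0.1 -0.7  0.5] 0.05142612607805178
to axis [0.03, -0.03, -0.02] level-x rot [0.01, 0.02, 0.03]
```

Emit:
apply_moves --deltas '[{"offset": [0,0,0],"delta_rot": [1,0,0],"grip": 0.6},{"offset": [0,0,0],"delta_rot": [2,0,0],"grip": 0.6},{"offset": [0,0,0],"delta_rot": [3,0,0],"grip": 0.6},{"offset": [0,0,0],"delta_rot": [4,0,0],"grip": 0.6},{"offset": [0,0,0],"delta_rot": [5,0,0],"grip": 0.6},{"offset": [0,0,0],"delta_rot": [6,0,0],"grip": 0.6},{"offset": [0,0,0],"delta_rot": [6.75,0,0],"grip": 0.6},{"offset": [0,0,0],"delta_rot": [6.75,0,0],"grip": 0.6},{"offset": [0,0,0],"delta_rot": [6.75,0,0],"grip": 0.6}]'

```text
t: 10.65
position: [0.6473, 0.0193, 0.091]
ee_rot: [0.732, 0.682, 0.002, 0.004]
wrist_force: [0.4, 0.9, -0.9]
gripper_width: 0.0511
gripper_force: 0.0
```

```bash
python3 st.py
```

```text
10.65 [0.6473 0.0193 0.091 ] [ 0.071  0.997 -0.002] phi -0.5 [ 0.25  0.75 -0.58  1.88  0.64  0.69 -0.78] [ 0.4  0.9 -0.9] 0.05110864228164142
to axis [0.07, -0.21, 0.04] level-x rot [0.0, 0.02, -0.04]
```

Emit:
apply_moves --deltas '[{"offset": [0.07,-0.2,0.03],"delta_rot": [0,0,0],"grip": 0.6},{"offset": [0.07,-0.2,0.03],"delta_rot": [0,0,0],"grip": 0.6},{"offset": [0.07,-0.2,0.03],"delta_rot": [0,0,0],"grip": 0.6}]'

```text
t: 11.02
position: [0.6398, 0.0231, 0.0899]
ee_rot: [0.73, 0.684, -0.0, 0.004]
wrist_force: [-0.5, 0.1, 0.2]
gripper_width: 0.051
gripper_force: 0.0
```

```bash
python3 st.py
```

```text
11.03 [0.6398 0.0231 0.0899] [ 0.065  0.998 -0.006] phi -0.3 [ 0.24  0.75 -0.58  1.89  0.64  0.69 -0.79] [-0.5  0.1  0.2] 0.051020956848347
to axis [-0.06, 0.1, -0.0] level-x rot [0.0, 0.05, 0.01]
```

Emit:
apply_moves --deltas '[{"offset": [-0.05,0.09,0],"delta_rot": [0,0.05,0],"grip": 0.6},{"offset": [-0.05,0.09,0],"delta_rot": [0,0.05,0],"grip": 0.6},{"offset": [-0.05,0.09,0],"delta_rot": [0,0.05,0],"grip": 0.6},{"offset": [-0.05,0.09,0],"delta_rot": [0,0.05,0],"grip": 0.3},{"offset": [-0.05,0.09,0],"delta_rot": [0,0.05,0],"grip": 0.3},{"offset": [-0.05,0.09,0],"delta_rot": [0,0.05,0],"grip": 0.3},{"offset": [-0.05,0.09,0],"delta_rot": [0,0.05,0],"grip": 0.3}]' --force 40

```text
t: 11.9
position: [0.6424, 0.0209, 0.0898]
ee_rot: [0.73, 0.683, 0.002, 0.001]
wrist_force: [-0.4, -0.8, 4.3]
gripper_width: 0.0391
gripper_force: 40.4
```

```bash
python3 st.py
```

```text
11.9 [0.6424 0.0209 0.0898] [0.067 0.998 0.001] phi -0.3 [ 0.25  0.75 -0.58  1.89  0.63  0.69 -0.78] [-0.4 -0.8  4.3] 0.03907246685130817
to axis [0.02, -0.01, -0.01] level-x rot [-0.0, -0.01, -0.01]
```

Emit:
apply_moves --deltas '[{"offset": [0.03,0,-0.04],"delta_rot": [0.5,0,0],"grip": 0.3},{"offset": [0.05,0,-0.04],"delta_rot": [1.5,0,0],"grip": 0.3},{"offset": [0.05,0,-0.04],"delta_rot": [2.5,0,0],"grip": 0.3},{"offset": [0.05,0,-0.04],"delta_rot": [3.5,0,0],"grip": 0.3},{"offset": [0.05,0,-0.04],"delta_rot": [4.5,0,0],"grip": 0.3},{"offset": [0.05,0,-0.04],"delta_rot": [5.5,0,0],"grip": 0.3},{"offset": [0.05,0,-0.04],"delta_rot": [6.5,0,0],"grip": 0.3},{"offset": [0.05,0,-0.04],"delta_rot": [7.3,0,0],"grip": 0.3},{"offset": [0.05,0,-0.04],"delta_rot": [7.55,0,0],"grip": 0.3},{"offset": [0.05,0,-0.04],"delta_rot": [7.55,0,0],"grip": 0.3}]'

```text
t: 13.15
position: [0.642, 0.0222, 0.0896]
ee_rot: [0.674, 0.631, -0.262, -0.28]
wrist_force: [-2.0, 0.2, -3.1]
gripper_width: 0.0389
gripper_force: 41.0
```

```bash
python3 st.py
```

```text
13.15 [0.642  0.0222 0.0896] [0.066 0.998 0.   ] phi 45.0 [ 0.23  1.09 -0.63  1.31  0.28  1.64 -0.49] [-2.   0.2 -3.1] 0.03886923150332086
to axis [-0.03, -0.0, -0.02] level-x rot [-0.01, -0.0, 0.0]
```

Emit:
apply_moves --deltas '[{"offset": [0,0,0.06],"delta_rot": [0,0,0],"grip": 0.3},{"offset": [0,0,0.12],"delta_rot": [0,0,0],"grip": 0.3},{"offset": [0,0,0.17],"delta_rot": [0,0,0],"grip": 0.3},{"offset": [0,0,0.18],"delta_rot": [0,0,0],"grip": 0.3},{"offset": [0,0,0.18],"delta_rot": [0,0,0],"grip": 0.3}]'

```text
t: 13.78
position: [0.6393, 0.0224, 0.0874]
ee_rot: [0.675, 0.631, -0.261, -0.28]
wrist_force: [0.2, -1.1, -4.2]
gripper_width: 0.0386
gripper_force: 41.2
```

```bash
python3 st.py
```

```text
13.78 [0.6393 0.0224 0.0874] [0.067 0.998 0.001] phi 45.0 [ 0.23  1.09 -0.63  1.32  0.28  1.63 -0.49] [ 0.2 -1.1 -4.2] 0.03856880319529703
to axis [-0.03, 0.01, -0.16] level-x rot [-0.01, -0.01, 0.0]
```

Emit:
apply_moves --deltas '[{"offset": [0,0,0.02],"delta_rot": [0,0,0],"grip": 0.6},{"offset": [0,0,0.02],"delta_rot": [0,0,0],"grip": 0.6},{"offset": [0,0,0.02],"delta_rot": [0,0,0],"grip": 0.6},{"offset": [0,0,0.02],"delta_rot": [-1,0,0],"grip": 0.6},{"offset": [0,0,0.02],"delta_rot": [-2.5,0,0],"grip": 0.6},{"offset": [0,0,0.02],"delta_rot": [-4,0,0],"grip": 0.6},{"offset": [0,0,0.02],"delta_rot": [-5.5,0,0],"grip": 0.6},{"offset": [0,0,0.02],"delta_rot": [-7,0,0],"grip": 0.6},{"offset": [0,0,0.02],"delta_rot": [-7,0,0],"grip": 0.6},{"offset": [0,0,0.02],"delta_rot": [-7,0,0],"grip": 0.6}]'

```text
t: 15.02
position: [0.6397, 0.0222, 0.0875]
ee_rot: [0.73, 0.683, -0.019, -0.02]
wrist_force: [0.5, -0.1, -0.0]
gripper_width: 0.0508
gripper_force: 0.0
```

```bash
python3 st.py; python3 - <<'E'
from ov import *
a=snap('wrist','w4');b=snap('side','s4')
i1=cv2.resize(a['img'][60:340,160:420],(557,600),interpolation=cv2.INTER_CUBIC)
i1=np.hstack([i1,cv2.resize(b['img'][220-60:220+60,270-25:270+23],(240,600),interpolation=cv2.INTER_CUBIC)])
cv2.imwrite('pics/w4o.png',i1)
E
```

```text
15.03 [0.6397 0.0222 0.0875] [0.067 0.998 0.   ] phi 3.1 [ 0.26  0.78 -0.6   1.85  0.59  0.76 -0.74] [ 0.5 -0.1 -0. ] 0.050819188399185956
to axis [-0.02, 0.1, -0.11] level-x rot [-0.0, -0.0, -0.01]
```

View pics/w4o.png

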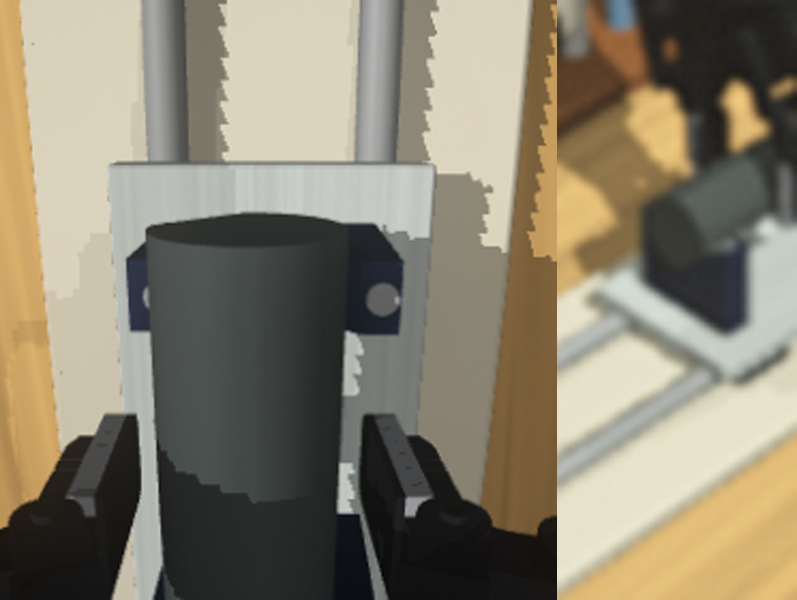

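Core rests on the flank, shifted to -x (rim centre x≈247), with the fingers around it. Gripping it again to lift and roll further.

Emit:
apply_moves --deltas '[{"offset": [-0.02,-0.02,0.01],"delta_rot": [0,0,0],"grip": 0.6},{"offset": [-0.02,-0.02,0.01],"delta_rot": [0,0,0],"grip": 0.4},{"offset": [-0.02,-0.02,0.01],"delta_rot": [0,0,0],"grip": 0.3},{"offset": [-0.02,-0.02,0.01],"delta_rot": [0,0,0],"grip": 0.3},{"offset": [-0.02,-0.02,0.01],"delta_rot": [0,0,0],"grip": 0.3},{"offset": [-0.02,-0.02,0.01],"delta_rot": [0,0,0],"grip": 0.3}]' --force 40

```text
t: 15.88
position: [0.6391, 0.0219, 0.0869]
ee_rot: [0.73, 0.683, -0.017, -0.019]
wrist_force: [4.8, -0.6, -4.0]
gripper_width: 0.0386
gripper_force: 40.5
```

```bash
python3 st.py
```

```text
15.88 [0.6391 0.0219 0.0869] [0.067 0.998 0.001] phi 3.0 [ 0.26  0.78 -0.6   1.85  0.59  0.76 -0.74] [ 4.8 -0.6 -4. ] 0.03862467803919034
to axis [-0.01, 0.12, -0.13] level-x rot [-0.0, -0.01, -0.01]
```

Emit:
apply_moves --deltas '[{"offset": [0,0.06,-0.08],"delta_rot": [0,0,0],"grip": 0.3},{"offset": [0,0.13,-0.17],"delta_rot": [0,0,0],"grip": 0.3},{"offset": [0,0.13,-0.17],"delta_rot": [1,0,0],"grip": 0.3},{"offset": [0,0.13,-0.17],"delta_rot": [2,0,0],"grip": 0.3},{"offset": [0,0.13,-0.17],"delta_rot": [3,0,0],"grip": 0.3},{"offset": [0,0.13,-0.17],"delta_rot": [4,0,0],"grip": 0.3},{"offset": [0,0.13,-0.17],"delta_rot": [5,0,0],"grip": 0.3},{"offset": [0,0.13,-0.17],"delta_rot": [6,0,0],"grip": 0.3},{"offset": [0,0.13,-0.17],"delta_rot": [7,0,0],"grip": 0.3},{"offset": [0,0.13,-0.17],"delta_rot": [8,0,0],"grip": 0.3},{"offset": [0,0.13,-0.15],"delta_rot": [8.4,0,0],"grip": 0.3},{"offset": [0,0.13,-0.14],"delta_rot": [8.4,0,0],"grip": 0.3}]'

```text
t: 17.38
position: [0.6422, 0.0218, 0.0899]
ee_rot: [0.652, 0.61, -0.307, -0.329]
wrist_force: [2.7, -1.3, 0.2]
gripper_width: 0.0388
gripper_force: 41.9
```

```bash
python3 st.py
```

```text
17.38 [0.6422 0.0218 0.0899] [0.067 0.998 0.001] phi 53.4 [ 0.2   1.16 -0.61  1.22  0.23  1.79 -0.48] [ 2.7 -1.3  0.2] 0.03877662798523068
to axis [-0.01, -0.0, -0.01] level-x rot [-0.01, -0.01, 0.0]
```

Emit:
apply_moves --deltas '[{"offset": [0,0,0],"delta_rot": [0,0,0],"grip": 0.6},{"offset": [0,0,0],"delta_rot": [0,0,0],"grip": 0.6},{"offset": [0,0,0],"delta_rot": [0,0,0],"grip": 0.6},{"offset": [0,0,0],"delta_rot": [-1,0,0],"grip": 0.6},{"offset": [0,0.02,-0.02],"delta_rot": [-2.5,0,0],"grip": 0.6},{"offset": [0,0.04,-0.04],"delta_rot": [-4,0,0],"grip": 0.6},{"offset": [0,0.05,-0.06],"delta_rot": [-5.5,0,0],"grip": 0.6},{"offset": [0,0.05,-0.07],"delta_rot": [-7,0,0],"grip": 0.6},{"offset": [0,0.05,-0.07],"delta_rot": [-8,0,0],"grip": 0.6},{"offset": [0,0.05,-0.07],"delta_rot": [-8,0,0],"grip": 0.6},{"offset": [0,0.05,-0.07],"delta_rot": [-8,0,0],"grip": 0.6}]'

```text
t: 18.75
position: [0.6445, 0.0214, 0.0905]
ee_rot: [0.73, 0.682, -0.033, -0.035]
wrist_force: [0.1, 0.6, -0.8]
gripper_width: 0.0513
gripper_force: 0.0
```

```bash
python3 st.py; python3 - <<'E'
from ov import *
a=snap('wrist','w5');b=snap('side','s5')
i1=cv2.resize(a['img'][60:340,160:420],(557,600),interpolation=cv2.INTER_CUBIC)
i1=np.hstack([i1,cv2.resize(b['img'][220-60:220+60,270-25:270+23],(240,600),interpolation=cv2.INTER_CUBIC)])
cv2.imwrite('pics/w5o.png',i1)
E
```

```text
18.75 [0.6445 0.0214 0.0905] [0.067 0.998 0.   ] phi 5.5 [ 0.26  0.79 -0.61  1.8   0.55  0.82 -0.69] [ 0.1  0.6 -0.8] 0.05128395672589787
to axis [-0.01, -0.09, 0.03] level-x rot [-0.0, -0.01, -0.01]
```

View pics/w5o.png

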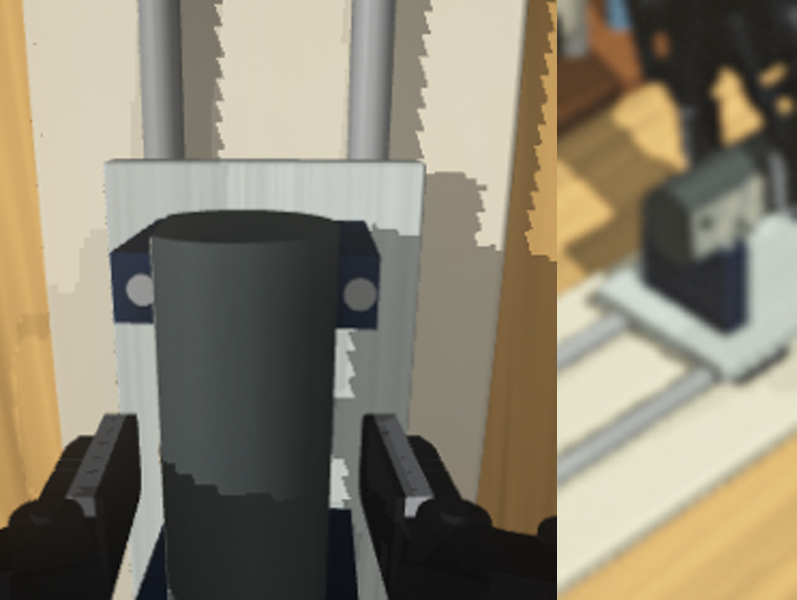

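The side view shows the pale face now pointing to -x, near vertical. Next I grip it flush on the flat.

Emit:
apply_moves --deltas '[{"offset": [0,-0.05,0.02],"delta_rot": [0,0,0],"grip": 0.6},{"offset": [0,-0.05,0.02],"delta_rot": [0,0,0],"grip": 0.45},{"offset": [0,-0.05,0.02],"delta_rot": [0,0,0],"grip": 0.3},{"offset": [0,-0.05,0.02],"delta_rot": [0,0,0],"grip": 0.3},{"offset": [0,-0.05,0.02],"delta_rot": [0,0,0],"grip": 0.3},{"offset": [0,-0.05,0.02],"delta_rot": [0,0,0],"grip": 0.3}]' --force 30

```text
t: 19.6
position: [0.6444, 0.0217, 0.09]
ee_rot: [0.73, 0.682, -0.031, -0.034]
wrist_force: [6.1, -0.7, -2.8]
gripper_width: 0.0347
gripper_force: 33.9
```

```bash
python3 st.py
```

```text
19.6 [0.6444 0.0217 0.09  ] [0.067 0.998 0.002] phi 5.3 [ 0.26  0.79 -0.61  1.81  0.55  0.82 -0.7 ] [ 6.1 -0.7 -2.8] 0.0347362769379958
to axis [-0.02, -0.09, 0.01] level-x rot [-0.0, -0.02, -0.01]
```

Emit:
apply_moves --deltas '[{"offset": [0,0,-0.04],"delta_rot": [0.5,0,0],"grip": 0.3},{"offset": [0,0,-0.05],"delta_rot": [1.5,0,0],"grip": 0.3},{"offset": [0,0,-0.05],"delta_rot": [2.5,0,0],"grip": 0.3},{"offset": [0,0,-0.04],"delta_rot": [3.5,0,0],"grip": 0.3},{"offset": [0,0,-0.03],"delta_rot": [4.5,0,0],"grip": 0.3},{"offset": [0,0,-0.02],"delta_rot": [5.5,0,0],"grip": 0.3},{"offset": [0,0,-0.01],"delta_rot": [6.5,0,0],"grip": 0.3},{"offset": [0,0,0],"delta_rot": [7.5,0,0],"grip": 0.3},{"offset": [0,0,0.02],"delta_rot": [8,0,0],"grip": 0.3},{"offset": [0,0,0.02],"delta_rot": [8,0,0],"grip": 0.3},{"offset": [0,0,0.02],"delta_rot": [8,0,0],"grip": 0.3}]'

```text
t: 20.98
position: [0.6435, 0.0215, 0.0885]
ee_rot: [0.653, 0.61, -0.306, -0.328]
wrist_force: [5.2, 0.0, -1.4]
gripper_width: 0.0347
gripper_force: 34.5
```

```bash
python3 st.py
```

```text
20.98 [0.6435 0.0215 0.0885] [0.068 0.998 0.001] phi 53.3 [ 0.2   1.16 -0.6   1.21  0.22  1.79 -0.47] [ 5.2  0.  -1.4] 0.03472254495785148
to axis [-0.01, -0.08, 0.01] level-x rot [-0.01, -0.02, -0.0]
```

Emit:
apply_moves --deltas '[{"offset": [0,0,0],"delta_rot": [0,0,0],"grip": 0.6},{"offset": [0,0,0],"delta_rot": [0,0,0],"grip": 0.6},{"offset": [0,-0.04,0],"delta_rot": [0,0,0],"grip": 0.6},{"offset": [0,-0.08,0],"delta_rot": [-1,0,0],"grip": 0.6},{"offset": [0,-0.08,0],"delta_rot": [-2.5,0,0],"grip": 0.6},{"offset": [0,-0.08,0],"delta_rot": [-4,0,0],"grip": 0.6},{"offset": [0,-0.08,0],"delta_rot": [-5.5,0,0],"grip": 0.6},{"offset": [0,-0.08,0],"delta_rot": [-7,0,0],"grip": 0.6},{"offset": [0,-0.08,0],"delta_rot": [-8.5,0,0],"grip": 0.6},{"offset": [0,-0.08,0],"delta_rot": [-10,0,0],"grip": 0.6},{"offset": [0,-0.08,0],"delta_rot": [-10,0,0],"grip": 0.6},{"offset": [0,-0.08,0],"delta_rot": [-10,0,0],"grip": 0.6}]'

```text
t: 22.48
position: [0.6422, 0.0217, 0.0915]
ee_rot: [0.729, 0.682, 0.039, 0.042]
wrist_force: [0.2, 1.0, 0.0]
gripper_width: 0.0514
gripper_force: 0.0
```

```bash
python3 st.py; python3 - <<'E'
from ov import *
a=snap('wrist','w6');b=snap('side','s6')
i1=cv2.resize(a['img'][60:340,160:420],(557,600),interpolation=cv2.INTER_CUBIC)
i1=np.hstack([i1,cv2.resize(b['img'][220-60:220+60,270-25:270+23],(240,600),interpolation=cv2.INTER_CUBIC)])
cv2.imwrite('pics/w6o.png',i1)
E
```

```text
22.48 [0.6422 0.0217 0.0915] [ 0.067  0.998 -0.   ] phi -6.5 [ 0.19  0.7  -0.49  1.97  0.72  0.53 -0.87] [0.2 1.  0. ] 0.05137804556278187
to axis [-0.01, -0.0, 0.06] level-x rot [0.0, 0.0, -0.01]
```

View pics/w6o.png

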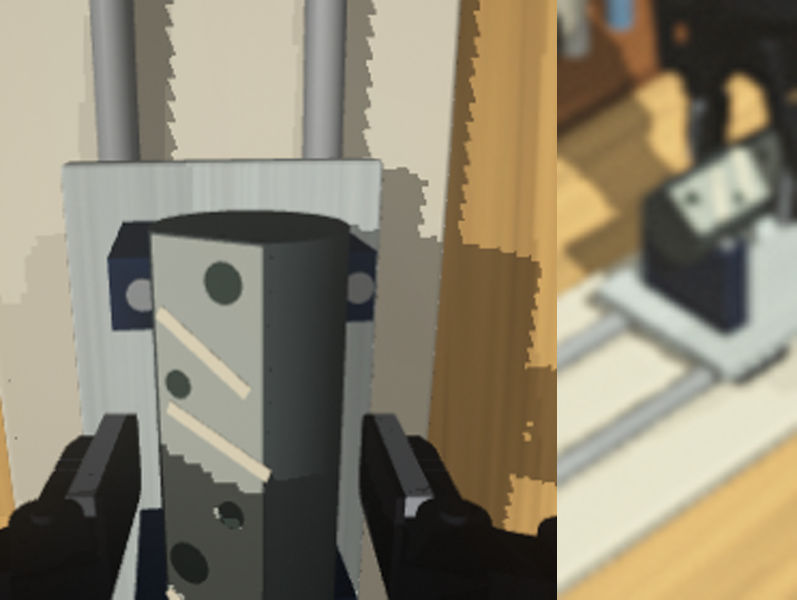

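Face is visible, tilted to -x. Its right edge meets the far rim at (263,243) and the left one at (150,233). I'll compute the roll angle from these pixels.

```bash
cat > face.py <<'E'
from ov import *
def edges(s,psi,c=(.6422,.0214),off=0.):
    yd=np.array([-np.sin(W),np.cos(W),0]);xd=np.array([yd[1],-yd[0],0]);z=np.array([0,0,1.]);C=np.array([*c,.09])
    out=[]
    for d in(-38.68,38.68):
        a=np.radians(psi+d); out.append(C+(.06+off)*yd+.02*(np.sin(a)*xd+np.cos(a)*z))
    return proj(s,out)
E
python3 - <<'E'
from face import *
s=load('w6')
for psi in(-45,-40,-37,-34,-30): print(psi,((edges(s,psi)-[160,60])*[557/260,600/280]).round(0).tolist())
s=load('w5')
E
```

```text
-45 [[146.0, 198.0], [249.0, 210.0]]
-40 [[147.0, 199.0], [260.0, 210.0]]
-37 [[148.0, 200.0], [266.0, 210.0]]
-34 [[149.0, 201.0], [272.0, 210.0]]
-30 [[152.0, 202.0], [280.0, 209.0]]
```

Emit:
apply_moves --deltas '[{"offset": [0,0,0.04],"delta_rot": [0,0,0],"grip": 0.6},{"offset": [0,0,0.06],"delta_rot": [0,0,0],"grip": 0.45},{"offset": [0,0,0.06],"delta_rot": [0,0,0],"grip": 0.3},{"offset": [0,0,0.06],"delta_rot": [0,0,0],"grip": 0.3},{"offset": [0,0,0.06],"delta_rot": [0,0,0],"grip": 0.3},{"offset": [0,0,0.06],"delta_rot": [0,0,0],"grip": 0.3}]' --force 40

```text
t: 23.32
position: [0.6424, 0.0216, 0.0895]
ee_rot: [0.729, 0.682, 0.04, 0.042]
wrist_force: [5.5, -1.6, -2.9]
gripper_width: 0.0387
gripper_force: 40.5
```

```bash
python3 st.py
```

```text
23.32 [0.6424 0.0216 0.0895] [0.067 0.998 0.001] phi -6.6 [ 0.19  0.71 -0.48  1.97  0.72  0.52 -0.88] [ 5.5 -1.6 -2.9] 0.03869782600265243
to axis [-0.01, -0.0, -0.02] level-x rot [0.0, -0.01, -0.01]
```

```bash
python3 - <<'E'
from ov import *
f=lambda u,v:(160+u*260/557-.3,60+v*280/600-.3)
yd=np.array([-np.sin(W),np.cos(W)]);xd=np.array([yd[1],-yd[0]])
for nm,L,Rr,l2,r2,c1,c2 in (('w3',(117,230),(391,230),(119,303),(389,303),(152,212),(358,212)),('w4',(127,259),(403,259),(130,331),(400,335),(147,240),(347,243)),('w5',(111,254),(379,256),(114,322),(377,329),(152,237),(338,240)),('w6',(108,258),(377,256),(111,330),(375,322),(150,233),(349,230))):
    s=load(nm); print(nm,s['tvec'].round(3),ray(s,(280,210))[0].round(4))
    v=sum([onz(s,f(*L),.082),onz(s,f(*Rr),.082)])[:2]/2;n=sum([onz(s,f(*l2),.082),onz(s,f(*r2),.082)])[:2]/2
    c=sum([onz(s,f(*c1),.09),onz(s,f(*c2),.09)])[:2]/2
    cr=(v+n)/2-yd*.046; print('cradle',cr.round(4),'core rel',((c-cr)@yd-.06).round(4))
st=read_state();print(st['position'])
E
```

```text
w3 [-0.639  0.069  0.252] [0.6464 0.0993 0.2203]
cradle [0.6422 0.0214] core rel -0.0012
w4 [-0.631  0.06   0.283] [0.6519 0.0976 0.2181]
cradle [0.6419 0.0142] core rel -0.0008
w5 [-0.63   0.051  0.312] [0.6622 0.0964 0.2207]
cradle [0.6418 0.0141] core rel -0.0011
w6 [-0.645  0.09   0.184] [0.6324 0.0986 0.2214]
cradle [0.6418 0.0138] core rel 0.0006
[0.6423872  0.02156733 0.0895451 ]
```

```bash
python3 - <<'E'
from face import *
s=load('w6')
for psi in(-45,-40,-37,-34,-30): print(psi,((edges(s,psi,(.6418,.0138))-[160,60])*[557/260,600/280]).round(0).tolist())
E
```

```text
-45 [[148.0, 238.0], [250.0, 255.0]]
-40 [[149.0, 239.0], [260.0, 255.0]]
-37 [[150.0, 240.0], [266.0, 254.0]]
-34 [[152.0, 241.0], [272.0, 254.0]]
-30 [[154.0, 243.0], [280.0, 254.0]]
```

Emit:
apply_moves --deltas '[{"offset": [0,0,-0.04],"delta_rot": [0.5,0,0],"grip": 0.3},{"offset": [0,0,-0.04],"delta_rot": [1.5,0,0],"grip": 0.3},{"offset": [0,0,-0.04],"delta_rot": [2.5,0,0],"grip": 0.3},{"offset": [0,0,-0.04],"delta_rot": [3.5,0,0],"grip": 0.3},{"offset": [0,0,-0.04],"delta_rot": [4.5,0,0],"grip": 0.3},{"offset": [0,0,-0.03],"delta_rot": [5.5,0,0],"grip": 0.3},{"offset": [0,0,-0.01],"delta_rot": [6.2,0,0],"grip": 0.3},{"offset": [0,0,-0.01],"delta_rot": [6.2,0,0],"grip": 0.3},{"offset": [0,0,-0.01],"delta_rot": [6.2,0,0],"grip": 0.3}]'

```text
t: 24.45
position: [0.6421, 0.0218, 0.0896]
ee_rot: [0.704, 0.659, -0.18, -0.193]
wrist_force: [4.4, -0.4, 1.5]
gripper_width: 0.0388
gripper_force: 41.8
```

```bash
python3 st.py
```

```text
24.45 [0.6421 0.0218 0.0896] [0.067 0.998 0.001] phi 30.5 [ 0.25  0.97 -0.64  1.49  0.35  1.35 -0.52] [ 4.4 -0.4  1.5] 0.03876159571398437
to axis [-0.02, -0.0, -0.02] level-x rot [-0.01, -0.01, -0.0]
```

Emit:
apply_moves --deltas '[{"offset": [0,0,0],"delta_rot": [0,0,0],"grip": 0.7},{"offset": [0,0,0],"delta_rot": [0,0,0],"grip": 0.7},{"offset": [0,0,0],"delta_rot": [0,0,0],"grip": 0.7},{"offset": [0,0,0],"delta_rot": [-1,0,0],"grip": 0.7},{"offset": [0,0,0],"delta_rot": [-2.5,0,0],"grip": 0.7},{"offset": [0,0,0],"delta_rot": [-4,0,0],"grip": 0.7},{"offset": [0,0,0],"delta_rot": [-5.08,0,0],"grip": 0.7},{"offset": [0,0,0],"delta_rot": [-5.08,0,0],"grip": 0.7},{"offset": [0,0,0],"delta_rot": [-5.08,0,0],"grip": 0.7}]'

```text
t: 25.58
position: [0.6422, 0.0217, 0.0899]
ee_rot: [0.73, 0.683, -0.001, -0.002]
wrist_force: [0.9, -0.9, 0.4]
gripper_width: 0.06
gripper_force: 0.0
```

```bash
python3 st.py; python3 - <<'E'
from face import *
s=snap('wrist','w7')
# wrist: brightness rows across the face near the far end
g=cv2.cvtColor(s['img'],cv2.COLOR_BGR2GRAY)
e=edges(s,0,(.6418,.0138)); print('far edges psi0',e.round(1).tolist())
for psi in(-4,4): print(psi,edges(s,psi,(.6418,.0138)).round(1).tolist())
print('silh',proj(s,[[.6418+.0038+sx*.02,.0138+.06,.09] for sx in(-1,1)]).round(1).tolist())
for yy in range(int(e[0,1])-2,int(e[0,1])+16,3): print(yy,g[yy,220:345:1].tolist())
E
```

```text
25.57 [0.6422 0.0217 0.0899] [0.067 0.998 0.   ] phi 0.2 [ 0.24  0.75 -0.57  1.88  0.61  0.69 -0.76] [ 0.9 -0.9  0.4] 0.059962463471789726
to axis [-0.01, -0.0, -0.0] level-x rot [-0.0, -0.0, -0.01]
far edges psi0 [[242.7, 177.1], [309.7, 177.1]]
-4 [[240.2, 176.6], [306.9, 177.5]]
4 [[245.5, 177.5], [312.3, 176.6]]
silh [[228.7, 172.3], [323.5, 166.2]]
175 [41, 41, 41, 41, 41, 40, 40, 39, 44, 59, 67, 69, 70, 71, 72, 73, 73, 74, 74, 75, 75, 75, 75, 88, 131, 151, 151, 151, 151, 151, 151, 151, 151, 151, 151, 151, 151, 151, 150, 151, 151, 151, 151, 151, 151, 151, 151, 151, 151, 151, 151, 151, 150, 151, 151, 150, 151, 150, 151, 151, 151, 151, 151, 151, 151, 150, 151, 151, 151, 150, 150, 150, 150, 151, 151, 151, 151, 151, 150, 150, 150, 151, 151, 150, 150, 151, 151, 150, 132, 79, 55, 48, 47, 46, 46, 45, 45, 44, 44, 44, 44, 43, 42, 40, 37, 34, 34, 34, 35, 35, 35, 34, 34, 35, 35, 34, 47, 82, 107, 112, 111, 110, 110, 110, 110]
178 [40, 41, 41, 40, 40, 40, 40, 39, 43, 58, 67, 69, 70, 71, 72, 73, 73, 73, 73, 75, 75, 74, 74, 84, 122, 151, 151, 151, 151, 151, 151, 151, 151, 151, 151, 151, 151, 1
[... 1956 characters left out ...]
, 47, 46, 46, 45, 44, 43, 43, 43, 42, 42, 41, 41, 38, 34, 36, 36, 36, 37, 36, 36, 37, 36, 36, 36, 36, 37, 37, 37, 43, 84, 110, 109, 109, 111]
190 [48, 48, 48, 58, 86, 111, 122, 130, 135, 115, 64, 67, 70, 70, 71, 72, 73, 73, 73, 73, 75, 74, 74, 73, 100, 151, 151, 151, 150, 151, 151, 150, 151, 151, 151, 151, 150, 151, 150, 151, 151, 151, 150, 151, 151, 151, 150, 150, 150, 151, 150, 150, 151, 150, 151, 150, 133, 73, 65, 65, 66, 64, 65, 64, 65, 63, 64, 64, 64, 64, 64, 64, 64, 64, 64, 64, 75, 115, 150, 150, 150, 150, 150, 150, 150, 150, 150, 144, 113, 64, 47, 46, 45, 44, 44, 43, 43, 43, 41, 42, 41, 41, 40, 37, 36, 38, 47, 67, 80, 85, 90, 90, 90, 88, 80, 67, 50, 38, 36, 54, 91, 110, 109, 109, 110]
```

Face is level to within about 1° (edges at 243.8 and 308.4 around centre 276.1, which matches the axis). Moving to the knob.

Emit:
apply_moves --deltas '[{"offset": [0,0,-1],"delta_rot": [0,0,0],"grip": 0.7},{"offset": [0,0,-2.2],"delta_rot": [0,0,0],"grip": 0.7},{"offset": [-0.3,0,-2.8],"delta_rot": [0,0,0],"grip": 0.7},{"offset": [-2,0,-2.8],"delta_rot": [0,0,0],"grip": 0.7},{"offset": [-4,0,-2.8],"delta_rot": [0,0,0],"grip": 0.7},{"offset": [-5.3,0,-2.8],"delta_rot": [0,0,0],"grip": 0.7},{"offset": [-5.3,0,-2.8],"delta_rot": [0,0,0],"grip": 0.7},{"offset": [-5.3,0,-2.8],"delta_rot": [0,0,0],"grip": 0.7}]'

```text
t: 26.62
position: [0.633, -0.1102, 0.1592]
ee_rot: [0.73, 0.683, -0.001, -0.002]
wrist_force: [0.1, 1.0, -0.5]
gripper_width: 0.0596
gripper_force: 0.0
```

```bash
python3 st.py; python3 - <<'E'
from face import *
s=snap('top','t8'); k=[.6335,-.1109,.096]; st=read_state()
g=s['img']; p=proj(s,[k])[0]; print(p)
w=snap('wrist','w8'); g=cv2.cvtColor(w['img'],cv2.COLOR_BGR2GRAY)
r=proj(w,[k,[k[0]-.011,k[1],.096],[k[0]+.011,k[1],.096],[k[0],k[1]+.011,.096]]); print(r.round(0).tolist())
x,y=r[0].astype(int)
for yy in range(y-50,y+40,8): print(yy,g[yy,x-60:x+60:3].tolist())
E
```

```text
26.62 [ 0.633  -0.1102  0.1592] [0.067 0.998 0.002] phi 0.2 [ 0.5   0.67 -0.65  1.84  0.54  0.82 -0.49] [ 0.1  1.  -0.5] 0.05964430117716525
to axis [5.27, 0.02, 2.78] level-x rot [-0.0, -0.02, -0.01]
[327.65143814 213.78788328]
[[277.0, 232.0], [261.0, 233.0], [294.0, 231.0], [276.0, 217.0]]
182 [160, 178, 177, 169, 170, 171, 170, 173, 175, 163, 168, 167, 171, 165, 166, 178, 169, 169, 169, 167, 166, 172, 172, 171, 170, 172, 174, 174, 170, 169, 184, 184, 178, 181, 187, 187, 183, 187, 118, 118]
190 [113, 177, 176, 172, 168, 169, 170, 173, 173, 164, 167, 166, 170, 165, 165, 177, 168, 169, 168, 166, 165, 172, 171, 170, 169, 170, 174, 172, 169, 180, 184, 183, 177, 180, 188, 186, 183, 186, 113, 118]
198 [175, 175, 175, 177, 166, 170, 171, 172, 172, 164, 168, 163, 169, 165, 165, 175, 168, 168, 167, 160, 135, 147, 170, 169, 169, 170, 174, 171, 173, 178, 182, 181, 177, 180, 189, 185, 183, 185, 112, 115]
206 [157, 158, 142, 166, 164, 170, 170, 172, 170, 166, 166, 163, 167, 165, 165, 175, 168, 166, 55, 37, 36, 36, 37, 63, 100, 100, 104, 101, 100, 98, 145, 111, 109, 111, 163, 158, 183, 182, 83,
[... 888 characters left out ...]
 157, 158, 152, 148, 154, 150, 148, 149, 142, 143, 138, 143, 141, 143, 142, 151, 156]
254 [147, 151, 155, 155, 148, 147, 146, 160, 151, 148, 137, 149, 145, 135, 138, 136, 145, 148, 150, 148, 141, 140, 151, 154, 159, 154, 149, 154, 152, 149, 150, 143, 145, 139, 133, 133, 143, 143, 151, 156]
262 [136, 150, 155, 153, 153, 149, 144, 160, 155, 149, 143, 146, 148, 136, 139, 134, 144, 149, 149, 150, 144, 139, 147, 154, 157, 155, 151, 154, 154, 149, 149, 145, 145, 140, 135, 133, 133, 132, 141, 156]
270 [137, 134, 153, 153, 156, 151, 149, 148, 158, 149, 148, 137, 149, 139, 138, 133, 136, 150, 149, 152, 147, 140, 141, 141, 158, 157, 153, 154, 154, 148, 150, 145, 146, 142, 135, 136, 133, 132, 133, 145]
```

Emit:
apply_moves --deltas '[{"offset": [0.05,0.03,1],"delta_rot": [0,0,0],"grip": 0.7},{"offset": [0.09,0.03,2],"delta_rot": [0,0,0],"grip": 0.7},{"offset": [0.09,0.03,2.7],"delta_rot": [0,0,0],"grip": 0.7},{"offset": [0.09,0.03,2.85],"delta_rot": [0,0,0],"grip": 0.5},{"offset": [0.09,0.03,2.85],"delta_rot": [0,0,0],"grip": 0.3},{"offset": [0.09,0.03,2.85],"delta_rot": [0,0,0],"grip": 0.2},{"offset": [0.09,0.03,2.85],"delta_rot": [0,0,0],"grip": 0.15},{"offset": [0.09,0.03,2.85],"delta_rot": [0,0,0],"grip": 0.15},{"offset": [0.09,0.03,2.85],"delta_rot": [0,0,0],"grip": 0.15}]' --force 30

```text
t: 27.85
position: [0.6342, -0.108, 0.0891]
ee_rot: [0.73, 0.683, -0.0, -0.001]
wrist_force: [1.2, 1.9, 3.3]
gripper_width: 0.021
gripper_force: 30.1
```

```bash
python3 st.py
```

```text
27.85 [ 0.6342 -0.108   0.0891] [0.067 0.998 0.001] phi 0.1 [ 0.45  0.76 -0.58  1.88  0.62  0.69 -0.57] [1.2 1.9 3.3] 0.020996741017429835
to axis [5.19, -0.03, -0.03] level-x rot [-0.0, -0.01, -0.0]
```

Emit:
apply_moves --deltas '[{"offset": [0.05,0,0],"delta_rot": [0,0,0],"grip": 0.15},{"offset": [0.2,0,0],"delta_rot": [0,0,0],"grip": 0.15},{"offset": [0.45,0,0],"delta_rot": [0,0,0],"grip": 0.15},{"offset": [0.75,0,0],"delta_rot": [0,0,0],"grip": 0.15},{"offset": [1.1,0,0],"delta_rot": [0,0,0],"grip": 0.15},{"offset": [1.5,0,0],"delta_rot": [0,0,0],"grip": 0.15},{"offset": [1.9,0,0],"delta_rot": [0,0,0],"grip": 0.15},{"offset": [2.3,0,0],"delta_rot": [0,0,0],"grip": 0.15},{"offset": [2.65,0,0],"delta_rot": [0,0,0],"grip": 0.15},{"offset": [2.95,0,0],"delta_rot": [0,0,0],"grip": 0.15},{"offset": [3.15,0,0],"delta_rot": [0,0,0],"grip": 0.15},{"offset": [3.25,0,0],"delta_rot": [0,0,0],"grip": 0.15}]'

```text
t: 29.35
position: [0.6393, -0.0279, 0.089]
ee_rot: [0.73, 0.683, -0.001, -0.001]
wrist_force: [0.0, -1.9, 6.6]
gripper_width: 0.0209
gripper_force: 30.4
```

```bash
python3 st.py
```

```text
29.35 [ 0.6393 -0.0279  0.089 ] [ 0.067  0.998 -0.001] phi 0.1 [ 0.32  0.75 -0.57  1.89  0.62  0.69 -0.69] [ 0.  -1.9  6.6] 0.020856801548797647
to axis [1.98, -0.02, -0.04] level-x rot [0.0, 0.01, -0.01]
```

Emit:
apply_moves --deltas '[{"offset": [0.1,0,0],"delta_rot": [0,0,0],"grip": 0.15},{"offset": [0.3,0,0],"delta_rot": [0,0,0],"grip": 0.15},{"offset": [0.6,0,0],"delta_rot": [0,0,0],"grip": 0.15},{"offset": [1.0,0,0],"delta_rot": [0,0,0],"grip": 0.15},{"offset": [1.4,0,0],"delta_rot": [0,0,0],"grip": 0.15},{"offset": [1.8,0,0],"delta_rot": [0,0,0],"grip": 0.15},{"offset": [2.2,0,0],"delta_rot": [0,0,0],"grip": 0.15},{"offset": [2.6,0,0],"delta_rot": [0,0,0],"grip": 0.15},{"offset": [2.95,0,0],"delta_rot": [0,0,0],"grip": 0.15},{"offset": [3.2,0,0],"delta_rot": [0,0,0],"grip": 0.15},{"offset": [3.4,0,0],"delta_rot": [0,0,0],"grip": 0.15},{"offset": [3.5,0,0],"delta_rot": [0,0,0],"grip": 0.15}]'

```text
t: 30.85
position: [0.6448, 0.0594, 0.089]
ee_rot: [0.73, 0.683, -0.001, -0.001]
wrist_force: [-1.4, -2.6, 6.9]
gripper_width: 0.0208
gripper_force: 30.5
```

```bash
python3 st.py
```

```text
30.85 [0.6448 0.0594 0.089 ] [ 0.067  0.998 -0.001] phi 0.2 [ 0.18  0.76 -0.56  1.87  0.61  0.7  -0.81] [-1.4 -2.6  6.9] 0.020798075451176404
to axis [-1.52, -0.0, -0.04] level-x rot [0.0, 0.01, -0.01]
```

Emit:
apply_moves --deltas '[{"offset": [0.08,0,0],"delta_rot": [0,0,0],"grip": 0.15},{"offset": [0.18,0,0],"delta_rot": [0,0,0],"grip": 0.15},{"offset": [0.28,0,0],"delta_rot": [0,0,0],"grip": 0.15},{"offset": [0.38,0,0],"delta_rot": [0,0,0],"grip": 0.15},{"offset": [0.46,0,0],"delta_rot": [0,0,0],"grip": 0.15},{"offset": [0.54,0,0],"delta_rot": [0,0,0],"grip": 0.15},{"offset": [0.6,0,0],"delta_rot": [0,0,0],"grip": 0.15},{"offset": [0.65,0,0],"delta_rot": [0,0,0],"grip": 0.15}]'

```text
t: 31.85
position: [0.6458, 0.0752, 0.089]
ee_rot: [0.731, 0.683, -0.001, -0.001]
wrist_force: [-2.4, -2.6, 7.2]
gripper_width: 0.0207
gripper_force: 30.5
```

```bash
python3 st.py
```

```text
31.85 [0.6458 0.0752 0.089 ] [ 0.067  0.998 -0.001] phi 0.2 [ 0.15  0.76 -0.56  1.86  0.6   0.7  -0.83] [-2.4 -2.6  7.2] 0.020651800191487244
to axis [-2.16, 0.0, -0.04] level-x rot [0.0, 0.01, -0.01]
```

Emit:
apply_moves --deltas '[{"offset": [0.06,0,0],"delta_rot": [0,0,0],"grip": 0.15},{"offset": [0.12,0,0],"delta_rot": [0,0,0],"grip": 0.15},{"offset": [0.18,0,0],"delta_rot": [0,0,0],"grip": 0.15},{"offset": [0.24,0,0],"delta_rot": [0,0,0],"grip": 0.15},{"offset": [0.28,0,0],"delta_rot": [0,0,0],"grip": 0.15},{"offset": [0.28,0,0],"delta_rot": [0,0,0],"grip": 0.15}]'

```text
t: 32.6
position: [0.6461, 0.0787, 0.0889]
ee_rot: [0.731, 0.682, -0.004, 0.001]
wrist_force: [-1.7, -10.2, 11.1]
gripper_width: 0.0205
gripper_force: 30.9
```

```bash
python3 st.py
```

```text
32.6 [0.6461 0.0787 0.0889] [ 0.07   0.998 -0.006] phi 0.2 [ 0.14  0.76 -0.56  1.86  0.6   0.7  -0.84] [ -1.7 -10.2  11.1] 0.020505668367026008
to axis [-2.3, 0.0, -0.03] level-x rot [0.0, 0.06, -0.03]
```

Emit:
apply_moves --deltas '[{"offset": [0,0,0],"delta_rot": [0,0,0],"grip": 0.5},{"offset": [-0.14,0,0],"delta_rot": [0,0,0],"grip": 0.5},{"offset": [-0.14,0,0],"delta_rot": [0,0,0],"grip": 0.6},{"offset": [-0.14,0,-1],"delta_rot": [0,0,0],"grip": 0.6},{"offset": [-0.3,0,-2.5],"delta_rot": [0,0,0],"grip": 0.6},{"offset": [-2,0,-3.5],"delta_rot": [0,0,0],"grip": 0.6},{"offset": [-4,0,-4],"delta_rot": [0,0,0],"grip": 0.6},{"offset": [-6,-1,-4],"delta_rot": [0,0,0],"grip": 0.6},{"offset": [-8,-2,-4],"delta_rot": [0,0,0],"grip": 0.6},{"offset": [-9,-2,-4],"delta_rot": [0,0,0],"grip": 0.6},{"offset": [-9,-2,-4],"delta_rot": [0,0,0],"grip": 0.6}]'

```text
t: 33.98
position: [0.5812, -0.1404, 0.1883]
ee_rot: [0.732, 0.682, -0.001, -0.001]
wrist_force: [-0.3, 0.6, -0.6]
gripper_width: 0.0513
gripper_force: 0.0
```

```bash
python3 st.py; python3 - <<'E'
from ov import *
from scipy.optimize import minimize
t=snap('top','t9'); a=snap('side','s9'); w=snap('wrist','w9')
# knob in top image (dark blob) -> stage q
g=cv2.cvtColor(t['img'],cv2.COLOR_BGR2GRAY)
yd=np.array([-np.sin(W),np.cos(W)])
for q in(.180,.190): print(q,proj(t,[[*(np.array([.6418,.0138])+yd*(q-.125)),.096]]))
p=proj(t,[[*(np.array([.6418,.0138])+yd*(.188-.125)),.096]])[0].astype(int)
print(p);print(g[p[1]-7:p[1]+8,p[0]-10:p[0]+11])
# side camera: pale-face pixels vs model face
b=a['img'].astype(int); 
C=np.array([*(np.array([.6418,.0138])+yd*.188),.09]);xd=np.array([yd[1],-yd[0],0]);Y=np.array([*yd,0]);Z=np.array([0,0,1.])
for psi in(-10,0,10):
    r=np.radians(psi);n=np.sin(r)*xd+np.cos(r)*Z;u=np.cos(r)*xd-np.sin(r)*Z
    f=[C+.0155*n+sx*.0125*u+sy*.06*Y for sx,sy in((-1,-1),(1,-1),(1,1),(-1,1))]
    print(psi,proj(a,f).round(1).tolist())
gs=cv2.cvtColor(a['img'],cv2.COLOR_BGR2GRAY); q=proj(a,[C+.0155*Z])[0].astype(int); print(q)
print(gs[q[1]-24:q[1]+26:2,q[0]-32:q[0]+33:2])
# anything shifted: compare initial
for n in('top','side'):
    i0=load(n+'0')['img']; i1=load({'top':'t9','side':'s9'}[n])['img']
    d=(cv2.absdiff(i0,i1).max(2)>60).astype(np.uint8); d=cv2.morphologyEx(d,cv2.MORPH_OPEN,np.ones((3,3)))
    N,_,S,c=cv2.connectedComponentsWithStats(d); print(n,[(S[i].tolist()) for i in range(1,N)if S[i,4]>30])
E
```

```text
33.98 [ 0.5812 -0.1404  0.1883] [ 0.071  0.997 -0.   ] phi 0.2 [ 0.59  0.59 -0.67  1.92  0.5   0.81 -0.42] [-0.3  0.6 -0.6] 0.0513466954012836
to axis [6.63, 1.99, 3.92] level-x rot [-0.0, 0.0, -0.04]
0.18 [[265.40434646 210.53228631]]
0.19 [[261.93892064 210.35187259]]
[262 210]
[[188 187 188 188 188 188 188 188 188 188 188 188 124 112 112 112 112 112
  113  88  95]
 [187 186 186 185 185 185 184 184 184 184 183 184 122 109 110 109 108 108
  110  84  93]
 [187 187 188 187 186 187 186 185 184 184 184 184 122 110 110 109 108 108
  112  79 118]
 [181 180 181 180 180 180 180 185 185 184 185 185 122 110 110 109 109 109
  153  84 141]
 [175 175 175 174 173 174 172 183 185 165 149 133  86  94 109 109 109 147
  171  85 129]
 [178 177 177 176 177 177 176 187 169 106  69  23  24  54  85 108 109 178
  157  98 107]
 [177 179 178 178 178 177 183 189 120  34  15  15  14  15  39  98 142 177
  152 110 105]
 [177 176 177 177 176 175 181 166  63  18  16  16  15  16  15  84 166 174
  149 109 104]
 [177 176 176 176 175 175 174 155  49  15  16  16  16  16  17  75 165 173
  145 109 104]
 [177 176 176 176 
[... 4945 characters left out ...]
8, 45, 195], [502, 331, 18, 22, 260], [540, 331, 20, 20, 267], [337, 335, 22, 51, 201], [416, 353, 109, 67, 2633], [509, 358, 13, 11, 95], [535, 361, 20, 21, 223], [506, 379, 8, 9, 52], [528, 380, 18, 23, 227], [498, 385, 8, 8, 46]]
side [[301, 0, 97, 224, 4933], [536, 0, 24, 92, 1363], [360, 58, 12, 9, 53], [313, 113, 6, 7, 38], [430, 122, 19, 12, 88], [356, 127, 14, 21, 163], [366, 139, 10, 16, 88], [374, 143, 72, 91, 1604], [289, 157, 23, 19, 193], [308, 172, 15, 22, 170], [284, 186, 24, 26, 389], [375, 193, 10, 12, 86], [309, 194, 14, 9, 52], [259, 202, 23, 26, 285], [189, 215, 66, 51, 1354], [539, 219, 21, 72, 373], [215, 225, 8, 5, 34], [474, 254, 37, 34, 204], [406, 271, 43, 40, 219]]
```

```bash
python3 -c "
from rig import *
print(job_done())"
```

```text
the job is handed in; nothing more can be done
None
```

I handed the job in at about 34 s: the core lies in both V supports within about 1 mm of midway, its sawn face level and up within about 1°, and the stage is home against its end stop (push force rose to about 10 N there). An early test of the tilt range pushed the stage about 7 mm towards its loading end before the rolling began.

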